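# Un-nest two roller sleeves and rack each in its size row

## Task

On the coil-winding bench a narrow roller sleeve has been left standing inside a wide one. Pull the two apart and stand each upright on the bare round mark of the rack plate that holds sleeves of its own size: the narrow one in the row of narrow sleeves, the wide one in the row of wide sleeves, each centred on its mark to within about a centimetre.

Things in the scene. Friction and masses are not known exactly. Their poses are not given: they have to be found in the camera images.
- small_sleeve: the narrow cream nylon sleeve, a plain tube 36 mm outside, 26 mm bore, 80 mm tall, about 45 g. It starts standing on the table inside the wide sleeve (5 mm play all round when centred) and sticks out 40 mm above it. Origin at the centre of its underside, z up along its axis.
- large_sleeve: the wide cream nylon sleeve, a plain ring 60 mm outside, 46 mm bore through both ends, 40 mm tall, about 54 g, standing loose on the table around the narrow one. Origin at the centre of its underside, z up along its axis. It is the only wide sleeve with a narrow one inside.
- small_gap: the bare flat aluminium mark, 31 mm across, on the dark steel rack plate of the narrow sleeves (100 x 240 mm, 8 mm thick; may be the nearer or the farther plate). Three marks in a row, 75 mm apart; the other two, any two, carry narrow sleeves 36 mm across, 80 mm tall. Origin at the mark's centre on the plate's top face, z up, y along the row, x across it.
- large_gap: the bare flat aluminium mark, 52 mm across, on the dark steel rack plate of the wide sleeves (100 x 270 mm, 8 mm thick; may be the nearer or the farther plate). Three marks in a row, 85 mm apart; the other two, any two, carry wide sleeves 60 mm across, 40 mm tall. Origin at the mark's centre on the plate's top face, z up, y along the row, x across it.

How it is judged:
At the end, for the whole second after the job is handed in: The narrow sleeve stands on the bare mark of the narrow row and the wide sleeve on the bare mark of the wide row: each within 15 mm of its mark's centre, its underside within 6 mm of the plate's top face, within 10 degrees of upright, released and at rest (horizontal distance between small_sleeve and small_gap below 0.015 m and z of small_sleeve in the frame of small_gap between -0.006 and 0.006 m and angle between each of small_sleeve, large_sleeve's own z axis and vertical below 0.17 rad and linear speed of each of small_sleeve, large_sleeve below 0.02 m/s and horizontal distance between large_sleeve and large_gap below 0.015 m and z of large_sleeve in the frame of large_gap between -0.006 and 0.006 m); the robot touches nothing.
It also fails if it takes over 54 s, if anything falls off the work surface, if the arm or the gripper's body presses on something with over 40 N, if the wrist force passes 120 N, or if a joint passes its speed limit or range.

## Robot

A 6-joint arm with a two-finger parallel gripper is mounted at the origin on the work surface. World frame = base frame: x ahead of the robot, y to its left, z up, the work surface at z = 0. Lengths are in m, angles in rad, forces in N, time in s.
With the tool pointing down it reaches from about 0.375 to 0.975 m from the base axis. Payload 3.8 kg.
Tool frame: the origin (TCP) lies between the finger pads; the fingertips stand 8 mm ahead of it and the grasp point (between the pads) lies 11 mm behind it (manip.nose_length is the distance from the TCP to the fingertips, in m); z points along the fingers, y is the line along which they close (so a half turn about z gives the same grasp; the last joint's range is limited). The gripper opens to 85 mm and grips with 20 to 120 N. Pads are 22 mm wide; open, the fingers measure 114 mm over their backs; the gripper's body (76 mm by 85 mm) begins 54 mm behind the grasp point. The pads swing forward as they close: fully open they stand 13 mm farther back than shut.
Start: joints at [-1.243, 0.264, 1.604, -0, 1.274, -0.037], TCP at [0.241, -0.631, 0.213] pointing down, gripper open.
Joint ranges: [-2.63, 2.63], [-0.94, 2.18], [0.31, 2.57], [-1.31, 4.45], [0, 2.66], [-2.55, 2.55]. Speed limits (rad/s): [2.57, 2.57, 3.14, 3.14, 3.14, 3.14].

## Interface

Orientations are given as a unit quaternion [w, x, y, z].
In Python, from plant import manip gives the robot as it stands.
- The arm moves only by the tool drive_effector, called as name([rows], argument=value, ...), one row to a line, values as JSON. Schema: {"type":"object","properties":{"moves":{"type":"array","items":{"type":"object","properties":{"finger_gap":{"type":"number"},"pos":{"type":"array","items":{"type":"number"},"minItems":3,"maxItems":3},"rot":{"type":"array","items":{"type":"number"},"minItems":3,"maxItems":3}},"additionalProperties":false,"required":["finger_gap"]},"minItems":1,"maxItems":12},"only":{"type":"string"},"quiet":{"type":"boolean"},"lines":{"type":"string"}},"required":["moves"],"additionalProperties":false}. moves is a list of rows, 1 to 12 of them, each an object with the fields finger_gap (the opening from 0.0 (shut) to 1.0 (fully open)), pos (a list: dx, dy, dz in shares of the most that a row can go, 1 being 62.5 mm), rot (a list: a rotation vector rx, ry, rz in a scale on which 1.0 is pi rad); a field left out counts as zero (the opening has to be given); each row shifts and turns the commanded pose from where the row before left it, along the tool's axes as they then stand; what a row does not reach is not made up. A row lasts 1/8 s, in which the tool goes at most 0.0625 m and 0.188 rad, less where a joint would pass 70% of its speed; a pose out of reach is approached as far as the arm can. The fingers move at their own pace and stop on an object; the grip force is fixed at half the most. Time passes only in rows, so rows that do not move let the fingers close. The tool returns the time, the measured TCP pose, the force, the opening and the grip force at its end. only (a regular expression) keeps the lines of the reply that match it, lines (a string "A,B") keeps lines A to B, and quiet returns only ok. No shift or turn number may pass 1 either way. Input that does not fit is refused with a message, and nothing moves.
- manip.get_obs(): the state, without advancing time (a new reading comes with each control period).
- manip.grab_frame(name): name is "scene" or "top" or "wrist"; returns the picture (400x640x3 uint8, red, green, blue); there is no depth.
- manip.camera_model(name): a dict with "fovy" (degrees; the focal length in pixels is half the picture's height over the tangent of half this angle, whatever the lens; pixels are square), "cx", "cy" (the principal point, pixels), "dist" ([k1, k2, p1, p2, k3] as OpenCV has them; the pictures are not rectified), "T" (4x4, takes a point from camera to world coordinates). Camera axes: x right, y up, looking along -z (the intrinsics and any distortion apply to the point x, -y, -z); pixel columns grow to the right and rows downward; lengths in m; the calibration is good to about 2 mm. A picture is of the moment at which its call begins: read the wrist's pose just before it. camera_model takes no time and is no camera call; for the wrist camera it gives the pose at the moment of the call.
- manip.hand_in(): hands the job in; it is judged then, once.
The state is a dict: "t": time; "joint_positions": joint angles; "joint_vel": joint speeds; "effort": joint torques, N m; "tcp_pos": TCP position; "ee_rot": TCP orientation; "ft_force": force on the tool from outside, world axes, zero at the start; "ft_torque": the same for the moment, N m; "width": opening from 0.0 (shut) to 1.0 (fully open); "grasp_force": force on a finger pad.
Only numpy, scipy, OpenCV 4.12 (cv2) and the standard library are available. Lean on these libraries where they do the work, as an engineer would, in place of code of your own. Each camera call takes 0.05 s, during which the arm holds its last target. There are 200 camera calls.

## Working session

There is one attempt and no reset: what is moved stays moved. The work goes in short steps, Python scripts to look and compute and a tool call to move; the robot and the scene stay as the last step left them, time stands still between calls to the robot, and variables do not carry over. Pictures are saved under pics/ and viewed, at most 10 in all, crops included, and the job is handed in when it is done.

```bash
ls; mkdir -p pics; python3 - <<'E'
from plant import manip
import cv2,numpy as np
for n in ("top","scene"):
    f=manip.grab_frame(n); cv2.imwrite(f"pics/{n}0.png",f[:,:,::-1]); m=manip.camera_model(n); print(n,m["fovy"],m["cx"],m["cy"],m["dist"],np.round(m["T"],3).tolist())
o=manip.get_obs(); print(o["t"],o["tcp_pos"],o["ee_rot"],manip.nose_length)
E
```

```text
pics
plant.py
top 53.55688047141524 312.7917737892714 194.67848224659886 [-0.03534693  0.          0.          0.          0.        ] [[-0.023, 0.991, -0.128, 0.436], [-1.0, -0.022, 0.013, 0.032], [0.01, 0.129, 0.992, 0.726], [0.0, 0.0, 0.0, 1.0]]
scene 44.97631591256757 320.4427036324836 198.66088557038694 [0.01357574 0.         0.         0.         0.        ] [[0.856, -0.34, 0.39, 0.974], [0.518, 0.54, -0.664, -0.731], [0.015, 0.77, 0.638, 0.769], [0.0, 0.0, 0.0, 1.0]]
0.1 [ 0.24058274 -0.62991271  0.2116705 ] [-1.01309327e-03  9.83413361e-01  1.81375617e-01 -1.45710095e-04] 0.008
```

View pics/top0.png

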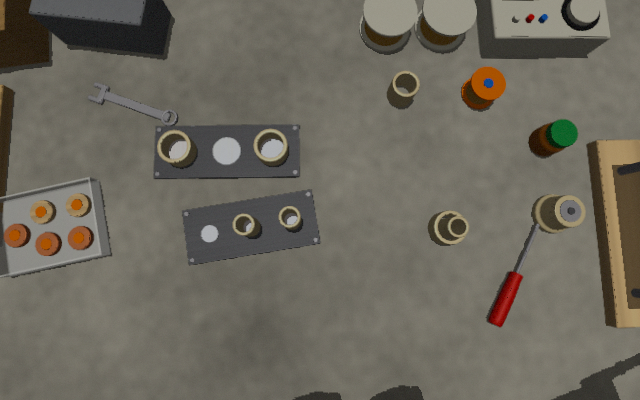

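View pics/scene0.png

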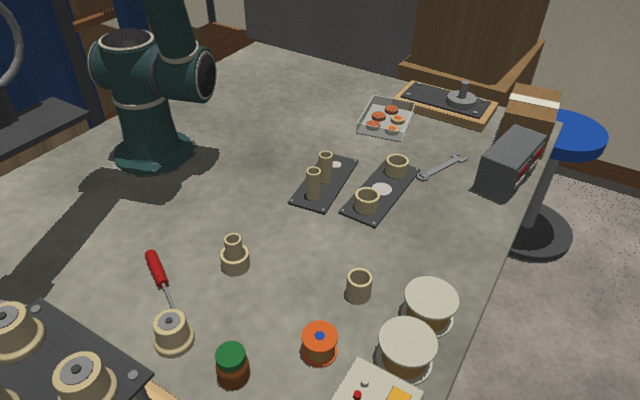

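The top view shows the nested pair at about (449,228), the bare wide mark at (227,151) and the bare narrow mark at (209,233). In the scene view they are at about (234,253), (382,189) and (336,164). I'll enlarge these next.

```bash
python3 - <<'E'
import cv2,numpy as np
t=cv2.imread("pics/top0.png");s=cv2.imread("pics/scene0.png")
def crop(im,x,y,w,h,k):
    c=cv2.resize(im[y:y+h,x:x+w],None,fx=k,fy=k,interpolation=cv2.INTER_CUBIC)
    for i in range(0,w,10): cv2.line(c,(i*k,0),(i*k,4 if i%50 else 12),(0,0,255),1)
    for i in range(0,h,10): cv2.line(c,(0,i*k),(4 if i%50 else 12,i*k),(0,0,255),1)
    return c
a=crop(t,420,200,50,50,8); b=crop(s,210,225,50,50,8)
c=crop(t,185,125,100,50,4);d=crop(s,310,145,100,50,4);c2=crop(t,185,205,100,50,4)
o=np.zeros((600,800,3),np.uint8);o[:400,:400]=a;o[:400,400:]=b;o[400:,:400]=c;o[400:,400:]=d
cv2.imwrite("pics/crop0.png",o)
# bright mark centroids
for n,im,(x,y) in(("tL",t,(227,151)),("tS",t,(209,233)),("sL",s,(382,189)),("sS",s,(336,164))):
    hsv=cv2.cvtColor(im,cv2.COLOR_BGR2HSV); m=((hsv[...,2]>150)&(hsv[...,1]<40)).astype(np.uint8)
    k,l,st,ce=cv2.connectedComponentsWithStats(m); print(n,[(st[i].tolist(),ce[i].round(2).tolist()) for i in range(1,k) if np.hypot(*(ce[i]-(x,y)))<12])
E
```

```text
tL [([213, 137, 27, 27, 566], [226.11, 150.5])]
tS [([201, 225, 17, 17, 216], [209.19, 233.25])]
sL [([372, 183, 20, 12, 166], [382.3, 188.04])]
sS [([333, 161, 8, 6, 43], [336.16, 163.65])]
```

View pics/crop0.png

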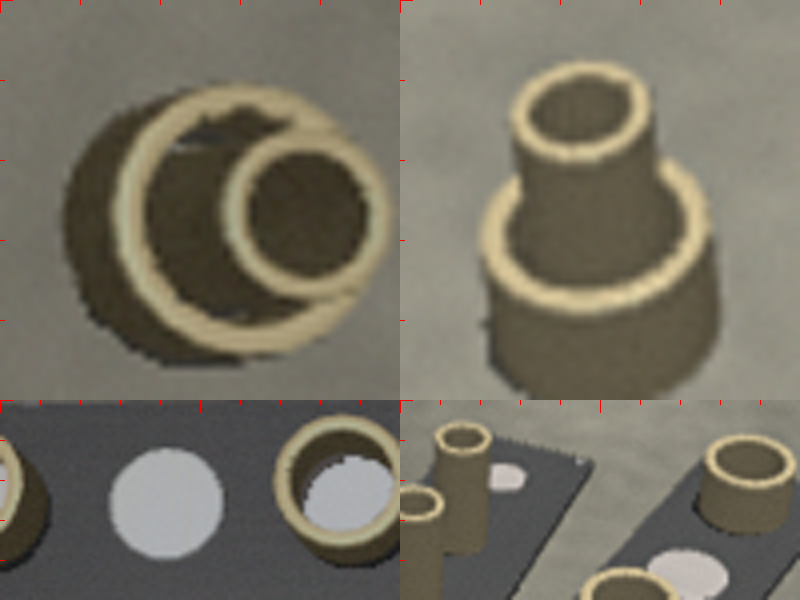

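The enlarged crop gives these centres:
- Narrow rim: top (458.2,226.8), scene (232.7,238.9).
- Wide rim: top (451.1,227.5), scene (234.4,253.7).
- Wide mark: top (226.1,150.5), scene (382,189.5).
- Narrow mark: top (209.2,233.2), scene (335.5,164.5).

Both marks are partly hidden in the scene view.

```bash
cat > h.py <<'E'
import numpy as np,cv2
from plant import manip
def ray(m,uv):
    f=200/np.tan(np.radians(m["fovy"]/2)); K=np.array([[f,0,m["cx"]],[0,f,m["cy"]],[0,0,1.]])
    p=cv2.undistortPoints(np.array([[uv]],float),K,np.array(m["dist"],float))[0,0]
    T=np.array(m["T"]); d=T[:3,:3]@[p[0],-p[1],-1]; return T[:3,3],d/np.linalg.norm(d)
def tri(rs):
    A=sum(np.eye(3)-np.outer(d,d) for o,d in rs); b=sum((np.eye(3)-np.outer(d,d))@o for o,d in rs)
    x=np.linalg.solve(A,b); return x,[np.linalg.norm(np.cross(x-o,d)) for o,d in rs]
def atz(r,z): o,d=r; return o+d*(z-o[2])/d[2]
E
python3 - <<'E'
from h import *
t=manip.camera_model("top");s=manip.camera_model("scene")
for n,a,b,z in(("small",(457.8,226.3),(232.3,238.5),.08),("large",(450.7,227.1),(234,253.3),.04),("Sgap",(209.2,233.2),(335.3,164.2),.008),("Lgap",(226.1,150.5),(382,189),.008)):
    x,e=tri([ray(t,a),ray(s,b)]); print(n,x.round(4),np.round(e,4),atz(ray(t,a),z).round(4),atz(ray(s,b),z).round(4))
for p in((186,210),(310,190),(318,242),(190,264),(155,126),(299,126),(299,178),(155,178)): print(atz(ray(t,p),.008)[:2].round(3),end=' ')
w=manip.camera_model("wrist");T=np.linalg.inv(np.array(w["T"]));o=manip.get_obs();print("cam",w["fovy"],np.array(w["T"]).round(3).tolist())
E
```

```text
small [ 0.4626 -0.2144  0.076 ] [0.0006 0.0006] [ 0.4619 -0.2132  0.08  ] [ 0.4662 -0.2171  0.08  ]
large [ 0.4634 -0.2168  0.0354] [0.001 0.001] [ 0.4625 -0.2158  0.04  ] [ 0.4675 -0.2196  0.04  ]
Sgap [0.4633 0.212  0.0042] [0.0004 0.0004] [0.4628 0.2108 0.008 ] [0.4661 0.2076 0.008 ]
Lgap [0.6169 0.1828 0.0027] [0.001 0.001] [0.6148 0.181  0.008 ] [0.62   0.1774 0.008 ]
[0.506 0.253] [0.537 0.027] [0.443 0.015] [0.409 0.245] [0.665 0.315] [0.659 0.045] [0.56  0.047] [0.566 0.312] cam 66.2684767070231 [[0.357, 0.896, 0.264, 0.307], [-0.934, 0.343, 0.098, -0.605], [-0.003, -0.282, 0.959, 0.372], [0.0, 0.0, 0.0, 1.0]]
```

The triangulated heights read about 4 mm low everywhere, which fits the calibration error, and the positions agree with the given sizes. Next I'll turn the closing line to about world x, move above the pair, and refine with the wrist camera.

Careful with the scale: shifts go in shares of 62.5 mm and turns go in shares of pi rad. That gives: -0.18 rad is -0.0573.

drive_effector([
  {"finger_gap": 1,"rot": [0,0,-0.0573]},
  {"finger_gap": 1,"rot": [0,0,-0.0573]},
  {"finger_gap": 1,"rot": [0,0,-0.0573]},
  {"finger_gap": 1,"rot": [0,0,-0.0573]},
  {"finger_gap": 1,"rot": [0,0,-0.0573]},
  {"finger_gap": 1,"rot": [0,0,-0.0573]},
  {"finger_gap": 1,"rot": [0,0,-0.0573]},
])

```text
t: 0.98
tcp_pos: [0.2407, -0.6301, 0.2121]
ee_rot: [-0.001, 0.686, 0.728, 0.0]
ft_force: [0.2, -0.3, 0.2]
width: 1.001
grasp_force: 0.0
```

drive_effector([
  {"finger_gap": 1,"pos": [0.8,0.496,0]},
  {"finger_gap": 1,"pos": [0.8,0.496,0]},
  {"finger_gap": 1,"pos": [0.8,0.496,0]},
  {"finger_gap": 1,"pos": [0.8,0.496,0]},
  {"finger_gap": 1,"pos": [0.8,0.496,0]},
  {"finger_gap": 1,"pos": [0.8,0.496,0]},
  {"finger_gap": 1,"pos": [0.8,0.496,0]},
  {"finger_gap": 1},
  {"finger_gap": 1},
])

```text
t: 2.1
tcp_pos: [0.4384, -0.2693, 0.2126]
ee_rot: [-0.0, 0.687, 0.726, -0.0]
ft_force: [0.2, -0.5, 1.2]
width: 1.001
grasp_force: 0.0
```

```bash
cat >> h.py <<'E'
from scipy.spatial.transform import Rotation as Ro
def delta(p,ang):
    "tool-axes shift to world TCP p, and yaw (tool z) so closing line is at ang degrees; residual tilt"
    o=manip.get_obs(); R=Ro.from_quat(np.roll(o["ee_rot"],-1)); c=R.as_matrix()[:,1]; a=np.degrees(np.arctan2(c[1],c[0]))
    G=Ro.from_matrix(np.array([[-np.sin(np.radians(ang)),np.cos(np.radians(ang)),0],[np.cos(np.radians(ang)),np.sin(np.radians(ang)),0],[0,0,-1.]]).T)
    print("t",round(o["t"],2),"tcp",np.round(o["tcp_pos"],4),"ang",round(a,1),"d",R.inv().apply(np.array(p)-o["tcp_pos"]).round(4),"rot",(R.inv()*G).as_rotvec().round(3),"j",np.round(o["joint_positions"],2),"w",round(float(o["width"]),3),"F",np.round(o["ft_force"],1),round(float(o["grasp_force"]),1))
E
python3 - <<'E'
from h import *
w=manip.camera_model("wrist");f=manip.grab_frame("wrist");cv2.imwrite("pics/w1.png",f[:,:,::-1])
import json;json.dump({k:np.array(v).tolist() for k,v in w.items()},open("w1.json","w"))
delta((.464,-.2155,.056),4)
E
```

```text
t 2.15 tcp [ 0.4381 -0.2699  0.2126] ang 3.1 d [0.053  0.0289 0.1566] rot [-0.001  0.    -0.016] j [-0.6  -0.04  1.94 -0.    1.24 -0.65] w 0.998 F [-0.3 -0.1 -0.2] 0.0
```

View pics/w1.png

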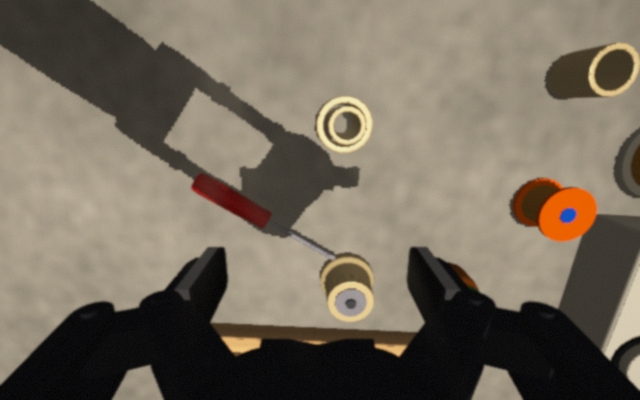

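In the wrist view, the wide rim is centred at about (344,124.5) and the narrow rim at about (346.5,125).

```bash
python3 - <<'E'
from h import *
import json
w=json.load(open("w1.json"));t=manip.camera_model("top");s=manip.camera_model("scene")
for a,b,c,z in(((346.5,125),(457.8,226.3),(232.3,238.5),.08),((344,124.5),(450.7,227.1),(234,253.3),.04)):
    print(atz(ray(w,a),z).round(4),*[v.round(4) if hasattr(v,'round') else np.round(v,4) for v in tri([ray(w,a),ray(t,b)])],tri([ray(w,a),ray(t,b),ray(s,c)])[0].round(4))
E
```

```text
[ 0.4626 -0.2137  0.08  ] [ 0.4623 -0.2137  0.079 ] [0.0004 0.0004] [ 0.4627 -0.2142  0.076 ]
[ 0.4638 -0.2155  0.04  ] [ 0.463  -0.2153  0.0418] [0.0006 0.0006] [ 0.4637 -0.2164  0.0355]
```

Wrist and top views agree: narrow top at (0.4625, -0.2137, 0.079), wide top at (0.463, -0.2154, 0.042). Now I'll grasp the narrow sleeve.

Scaled: 0.0548 m is 0.8768, 0.0274 m is 0.4384.

drive_effector([
  {"finger_gap": 1,"pos": [0.8768,0.4384,0]},
  {"finger_gap": 1},
  {"finger_gap": 1,"pos": [0,0,0.8]},
  {"finger_gap": 1,"pos": [0,0,0.8]},
  {"finger_gap": 1,"pos": [0,0,0.48]},
  {"finger_gap": 1,"pos": [0,0,0.24]},
  {"finger_gap": 1,"pos": [0,0,0.2016]},
  {"finger_gap": 1},
  {"finger_gap": 1},
])

```text
t: 3.28
tcp_pos: [0.464, -0.2139, 0.0565]
ee_rot: [0.001, 0.688, 0.726, 0.0]
ft_force: [-0.4, -0.4, -0.1]
width: 1.0
grasp_force: 0.0
```

```bash
python3 -c "
from h import *
delta((.4625,-.2137,.055),3)"
```

```text
t 3.27 tcp [ 0.464  -0.2139  0.0565] ang 3.1 d [ 0.0003 -0.0015  0.0015] rot [0.002 0.001 0.002] j [-0.48  0.11  2.1  -0.    0.93 -0.53] w 1.0 F [-0.4 -0.4 -0.1] 0.0
```

Scaled: -0.0015 m is -0.024.

drive_effector([
  {"finger_gap": 0,"pos": [0,-0.024,0]},
  {"finger_gap": 0},
  {"finger_gap": 0},
  {"finger_gap": 0},
  {"finger_gap": 0},
  {"finger_gap": 0},
  {"finger_gap": 0},
])

```text
t: 4.15
tcp_pos: [0.4622, -0.2136, 0.0563]
ee_rot: [0.001, 0.688, 0.726, 0.0]
ft_force: [0.3, 0.7, 5.1]
width: 0.379
grasp_force: 59.0
```

drive_effector([
  {"finger_gap": 0,"pos": [0,0,-0.32]},
  {"finger_gap": 0,"pos": [0,0,-0.8]},
  {"finger_gap": 0,"pos": [0,0,-0.8]},
  {"finger_gap": 0,"pos": [0,0,-0.8]},
  {"finger_gap": 0},
])

```text
t: 4.78
tcp_pos: [0.4645, -0.2147, 0.2305]
ee_rot: [0.005, 0.688, 0.726, 0.001]
ft_force: [0.9, -0.5, -0.9]
width: 0.374
grasp_force: 59.7
```

```bash
python3 - <<'E'
from h import *
delta((.464,.20,.22),4)
a=manip.grab_frame("top");b=manip.grab_frame("wrist")
o=cv2.resize(np.hstack([a,b]),(800,250));cv2.imwrite("pics/g1.png",o[:,:,::-1])
E
```

```text
t 4.78 tcp [ 0.4645 -0.2147  0.2305] ang 3.1 d [0.4142 0.0218 0.0087] rot [ 0.008  0.005 -0.016] j [-0.48 -0.07  1.93  0.    1.27 -0.54] w 0.374 F [ 0.9 -0.5 -0.9] 59.7
```

View pics/g1.png

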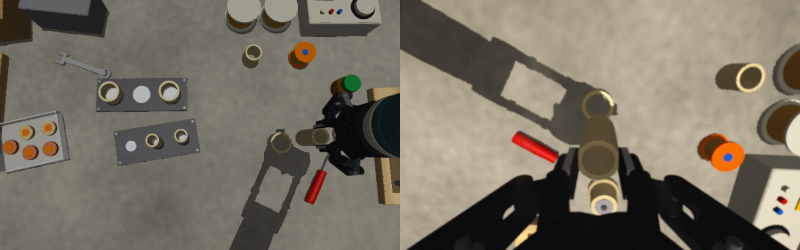

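The narrow sleeve is held and the wide one still stands on the table. Next I'll move beside the narrow mark and check it with the wrist camera.

Scaled: 0.0575 m is 0.92, 0.0031 m is 0.0496, -0.03 rad is -0.0095.

drive_effector([
  {"finger_gap": 0,"pos": [0.92,0.0496,0]},
  {"finger_gap": 0,"pos": [0.92,0.0496,0]},
  {"finger_gap": 0,"pos": [0.92,0.0496,0]},
  {"finger_gap": 0,"pos": [0.92,0.0496,0]},
  {"finger_gap": 0,"pos": [0.92,0.0496,0]},
  {"finger_gap": 0,"pos": [0.92,0.0496,0],"rot": [0,0,-0.0095]},
  {"finger_gap": 0},
  {"finger_gap": 0},
  {"finger_gap": 0},
])

```text
t: 6.0
tcp_pos: [0.4609, 0.1309, 0.2241]
ee_rot: [-0.0, 0.677, 0.736, -0.001]
ft_force: [0.3, -0.2, -1.3]
width: 0.373
grasp_force: 59.7
```

```bash
python3 - <<'E'
from h import *
w=manip.camera_model("wrist");f=manip.grab_frame("wrist");cv2.imwrite("pics/w2.png",f[:,:,::-1])
import json;json.dump({k:np.array(v).tolist() for k,v in w.items()},open("w2.json","w"))
delta((.463,.2105,.067),5)
E
```

```text
t 6.05 tcp [0.4612 0.1308 0.2245] ang 4.7 d [0.0794 0.0085 0.1575] rot [-0.001  0.    -0.006] j [ 0.22 -0.12  1.99 -0.    1.27  0.14] w 0.374 F [ 0.9 -0.2 -0.2] 59.7
```

View pics/w2.png

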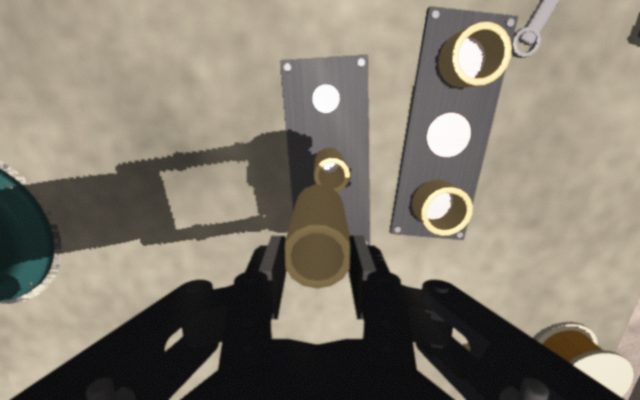

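In the wrist view, the bare narrow mark is at (326,99) and the bare wide mark at (448.5,135), both in the clear.

```bash
python3 - <<'E'
from h import *
import json
w=json.load(open("w2.json"));t=manip.camera_model("top")
g=cv2.cvtColor(cv2.imread("pics/w2.png"),cv2.COLOR_BGR2GRAY);k,l,st,ce=cv2.connectedComponentsWithStats((g>190).astype(np.uint8))
for a,b in(((326,99),(209.2,233.2)),((448.5,135),(226.1,150.5))):
    i=min(range(1,k),key=lambda i:np.hypot(*(ce[i]-a))); a=ce[i]
    x,e=tri([ray(w,a),ray(t,b)]); print(a,st[i],atz(ray(w,a),.008).round(4),x.round(4),np.round(e,4)); delta(tuple(x[:2])+(.067,),5)
E
```

```text
[325.58012821  98.09615385] [312  84  28  29 624] [0.4637 0.2114 0.008 ] [0.4634 0.2115 0.0049] [0.0004 0.0004]
t 6.05 tcp [0.4612 0.1308 0.2245] ang 4.7 d [0.0803 0.0089 0.1575] rot [-0.001  0.    -0.006] j [ 0.22 -0.12  1.99 -0.    1.27  0.14] w 0.374 F [ 0.9 -0.2 -0.2] 59.7
[448.35827815 134.44304636] [ 427  113   44   44 1510] [0.6158 0.182  0.008 ] [0.6156 0.1816 0.0071] [0.0006 0.0006]
t 6.05 tcp [0.4612 0.1308 0.2245] ang 4.7 d [0.0381 0.1582 0.1573] rot [-0.001  0.    -0.006] j [ 0.22 -0.12  1.99 -0.    1.27  0.14] w 0.374 F [ 0.9 -0.2 -0.2] 59.7
```

Scaled: 0.05 m is 0.8, 0.0403 m is 0.6448.

drive_effector([
  {"finger_gap": 0,"pos": [0.64,0.072,0]},
  {"finger_gap": 0,"pos": [0.6448,0.0704,0]},
  {"finger_gap": 0},
  {"finger_gap": 0,"pos": [0,0,0.8]},
  {"finger_gap": 0,"pos": [0,0,0.8]},
  {"finger_gap": 0,"pos": [0,0,0.48]},
  {"finger_gap": 0,"pos": [0,0,0.32]},
  {"finger_gap": 0},
  {"finger_gap": 0},
])

```text
t: 7.18
tcp_pos: [0.4645, 0.2123, 0.0762]
ee_rot: [0.0, 0.677, 0.736, 0.001]
ft_force: [0.0, -0.0, -0.7]
width: 0.374
grasp_force: 59.7
```

```bash
python3 -c "
from h import *
delta((.4635,.2113,.0645),5)"
```

```text
t 7.17 tcp [0.4645 0.2123 0.0762] ang 4.7 d [-0.0009 -0.0011  0.0117] rot [ 0.001 -0.    -0.005] j [ 0.38  0.08  2.09 -0.    0.97  0.3 ] w 0.374 F [ 0.  -0.  -0.7] 59.7
```

Scaled: 0.006 m is 0.096, 0.0045 m is 0.072.

drive_effector([
  {"finger_gap": 0,"pos": [-0.0144,-0.0176,0.096]},
  {"finger_gap": 0,"pos": [0,0,0.072]},
  {"finger_gap": 0},
  {"finger_gap": 0},
])

```text
t: 7.68
tcp_pos: [0.4626, 0.2121, 0.0649]
ee_rot: [0.0, 0.677, 0.736, 0.0]
ft_force: [-0.1, -0.4, -0.6]
width: 0.374
grasp_force: 59.7
```

```bash
python3 -c "
from h import *
delta((.4635,.2113,.0645),5)"
```

```text
t 7.67 tcp [0.4626 0.2121 0.0649] ang 4.8 d [-0.0009  0.0009  0.0004] rot [ 0.    -0.    -0.003] j [0.38 0.09 2.1  0.   0.95 0.3 ] w 0.374 F [-0.1 -0.4 -0.6] 59.7
```

Scaled: -0.05 m is -0.8, -0.03 m is -0.48.

drive_effector([
  {"finger_gap": 0,"pos": [0,0.008,0.016]},
  {"finger_gap": 0},
  {"finger_gap": 0.5},
  {"finger_gap": 0.75},
  {"finger_gap": 0.75},
  {"finger_gap": 0.75},
  {"finger_gap": 0.75,"pos": [0,0,-0.32]},
  {"finger_gap": 0.75,"pos": [0,0,-0.8]},
  {"finger_gap": 1,"pos": [0,0,-0.8]},
  {"finger_gap": 1,"pos": [0,0,-0.48]},
  {"finger_gap": 1},
])

```text
t: 9.05
tcp_pos: [0.4652, 0.2129, 0.2173]
ee_rot: [0.001, 0.677, 0.736, 0.003]
ft_force: [0.3, -0.2, -0.7]
width: 1.005
grasp_force: 0.0
```

drive_effector([
  {"finger_gap": 1,"pos": [-0.9184,-0.08,0]},
  {"finger_gap": 1,"pos": [-0.9184,-0.08,0]},
  {"finger_gap": 1,"pos": [-0.9184,-0.08,0]},
  {"finger_gap": 1,"pos": [-0.9184,-0.08,0]},
  {"finger_gap": 1,"pos": [-0.9184,-0.08,0]},
  {"finger_gap": 1,"pos": [-0.9184,-0.08,0]},
  {"finger_gap": 1,"pos": [-0.9184,-0.08,0]},
  {"finger_gap": 1,"pos": [-0.9184,-0.08,0]},
  {"finger_gap": 1,"pos": [-0.48,-0.032,0]},
  {"finger_gap": 1},
  {"finger_gap": 1},
])

```text
t: 10.42
tcp_pos: [0.4615, -0.2779, 0.2122]
ee_rot: [-0.002, 0.677, 0.736, 0.0]
ft_force: [-0.2, -0.0, 0.4]
width: 0.999
grasp_force: 0.0
```

```bash
python3 - <<'E'
from h import *
w=manip.camera_model("wrist");b=manip.grab_frame("wrist");a=manip.grab_frame("top");cv2.imwrite("pics/t3f.png",a[:,:,::-1]);cv2.imwrite("pics/w3f.png",b[:,:,::-1])
import json;json.dump({k:np.array(v).tolist() for k,v in w.items()},open("w3.json","w"))
o=np.zeros((600,800,3),np.uint8);o[:,:400]=cv2.resize(a[180:280,180:330],(400,267)).repeat(1,0) if 0 else 0
o[:300,:450]=cv2.resize(a[180:280,180:330],(450,300));o[300:,:480]=cv2.resize(b,(480,300));o[:300,500:800]=cv2.resize(a[190:265,420:495],(300,300))
cv2.imwrite("pics/c3.png",o[:,:,::-1])
delta((.463,-.2154,.1),4)
E
```

```text
t 10.53 tcp [ 0.462  -0.2775  0.213 ] ang 4.9 d [0.0616 0.0064 0.113 ] rot [-0.001 -0.001  0.015] j [-0.59  0.01  1.89  0.    1.24 -0.67] w 1.0 F [-0.8 -1.   0.1] 0.0
```

View pics/c3.png

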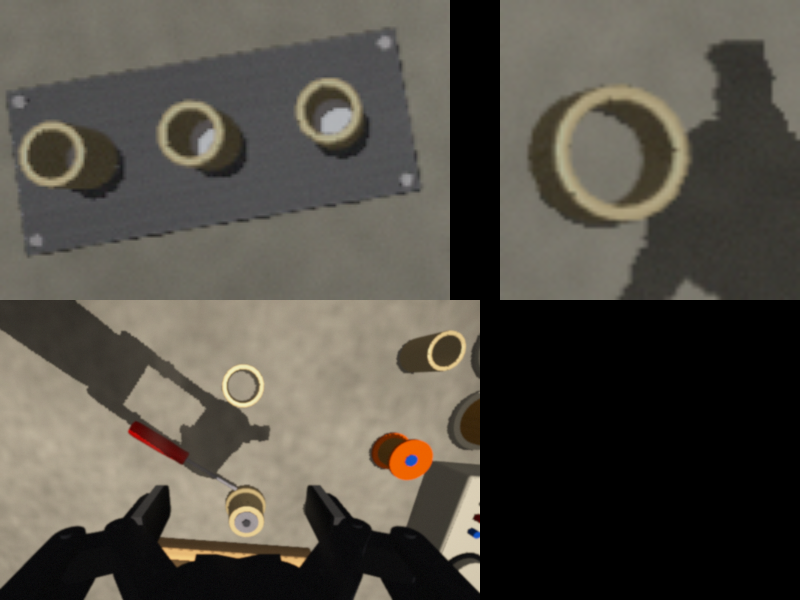

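The narrow sleeve stands on its mark, with its rim at top-view pixel (197.2,231.3). The wide sleeve is alone and upright, with its rim at top (450.2,227.9) and wrist (323.7,114.5).

```bash
python3 - <<'E'
from h import *
import json
w=json.load(open("w3.json"));t=manip.camera_model("top")
print("small rim at .088",atz(ray(t,(197,231)),.088).round(4))
a,b=(323.4,114.2),(450.1,227.8)
x,e=tri([ray(w,a),ray(t,b)]);print(x.round(4),np.round(e,4),atz(ray(w,a),.04).round(4),atz(ray(t,b),.04).round(4))
delta((x[0],x[1],.01),5)
E
```

```text
small rim at .088 [0.4637 0.2104 0.088 ]
[ 0.4618 -0.2142  0.0413] [0.0005 0.0005] [ 0.4623 -0.2142  0.04  ] [ 0.4613 -0.2147  0.04  ]
t 10.53 tcp [ 0.462  -0.2775  0.213 ] ang 4.9 d [0.0628 0.0054 0.203 ] rot [-0.001 -0.001 -0.002] j [-0.59  0.01  1.89  0.    1.24 -0.67] w 1.0 F [-0.8 -1.   0.1] 0.0
```

Scaled: 0.05 m is 0.8, 0.0313 m is 0.5008.

drive_effector([
  {"finger_gap": 1,"pos": [0.5008,0.0432,0]},
  {"finger_gap": 1,"pos": [0.5008,0.0432,0]},
  {"finger_gap": 1},
  {"finger_gap": 1,"pos": [0,0,0.8]},
  {"finger_gap": 1,"pos": [0,0,0.8]},
  {"finger_gap": 1,"pos": [0,0,0.48]},
  {"finger_gap": 1,"pos": [0,0,0.32]},
  {"finger_gap": 1},
  {"finger_gap": 1},
])

```text
t: 11.65
tcp_pos: [0.4632, -0.2165, 0.0647]
ee_rot: [0.001, 0.677, 0.736, 0.0]
ft_force: [-0.4, 0.2, 0.7]
width: 0.994
grasp_force: 0.0
```

```bash
python3 -c "
from h import *
delta((.462,-.2144,.010),5)"
```

```text
t 11.65 tcp [ 0.4632 -0.2165  0.0647] ang 4.8 d [ 0.0022 -0.0011  0.0547] rot [ 0.001  0.001 -0.003] j [-0.49  0.1   2.09 -0.    0.95 -0.57] w 0.994 F [-0.4  0.2  0.7] 0.0
```

Scaled: 0.03 m is 0.48, 0.015 m is 0.24.

drive_effector([
  {"finger_gap": 1,"pos": [0.0352,-0.0176,0]},
  {"finger_gap": 1,"pos": [0,0,0.48]},
  {"finger_gap": 1,"pos": [0,0,0.24]},
  {"finger_gap": 1,"pos": [0,0,0.1392]},
  {"finger_gap": 1},
  {"finger_gap": 0},
  {"finger_gap": 0},
  {"finger_gap": 0},
  {"finger_gap": 0},
  {"finger_gap": 0},
  {"finger_gap": 0},
])

```text
t: 13.02
tcp_pos: [0.4621, -0.2146, 0.012]
ee_rot: [0.001, 0.677, 0.736, 0.0]
ft_force: [-3.1, 1.1, 8.1]
width: 0.658
grasp_force: 61.8
```

```bash
python3 -c "
from h import *
delta((.462,-.2144,.010),5)"
```

```text
t 13.03 tcp [ 0.4621 -0.2146  0.012 ] ang 4.8 d [ 0.0002 -0.0001  0.002 ] rot [ 0.002  0.001 -0.003] j [-0.48  0.17  2.13 -0.    0.84 -0.57] w 0.658 F [-3.1  1.1  8.1] 61.8
```

Scaled: -0.05 m is -0.8, -0.02 m is -0.32.

drive_effector([
  {"finger_gap": 0,"pos": [0,0,-0.32]},
  {"finger_gap": 0,"pos": [0,0,-0.8]},
  {"finger_gap": 0,"pos": [0,0,-0.8]},
  {"finger_gap": 0,"pos": [0,0,-0.8]},
  {"finger_gap": 0},
])

```text
t: 13.65
tcp_pos: [0.4648, -0.216, 0.1863]
ee_rot: [0.006, 0.677, 0.736, 0.001]
ft_force: [0.9, 0.3, -0.8]
width: 0.661
grasp_force: 63.9
```

drive_effector([
  {"finger_gap": 0,"pos": [0.7648,0.3728,0]},
  {"finger_gap": 0,"pos": [0.7648,0.3728,0]},
  {"finger_gap": 0,"pos": [0.7648,0.3728,0]},
  {"finger_gap": 0,"pos": [0.7648,0.3728,0]},
  {"finger_gap": 0,"pos": [0.7648,0.3728,0]},
  {"finger_gap": 0,"pos": [0.7648,0.3728,0]},
  {"finger_gap": 0,"pos": [0.7648,0.3728,0]},
  {"finger_gap": 0,"pos": [0.7648,0.3728,0]},
  {"finger_gap": 0},
  {"finger_gap": 0},
])

```text
t: 14.9
tcp_pos: [0.6137, 0.1823, 0.1786]
ee_rot: [-0.001, 0.676, 0.736, -0.001]
ft_force: [-0.7, -0.3, -0.7]
width: 0.66
grasp_force: 63.9
```

```bash
python3 - <<'E'
from h import *
a=manip.grab_frame("top");b=manip.grab_frame("scene");cv2.imwrite("pics/p4.png",cv2.resize(np.hstack([a,b]),(800,250))[:,:,::-1])
delta((.6157,.1818,.020),5)
E
```

```text
t 15.0 tcp [0.614  0.1814 0.1793] ang 4.8 d [0.0003 0.002  0.1593] rot [-0.002  0.001 -0.004] j [ 0.25  0.22  1.72 -0.    1.2   0.17] w 0.66 F [-0.3  0.3 -1.7] 63.9
```

View pics/p4.png

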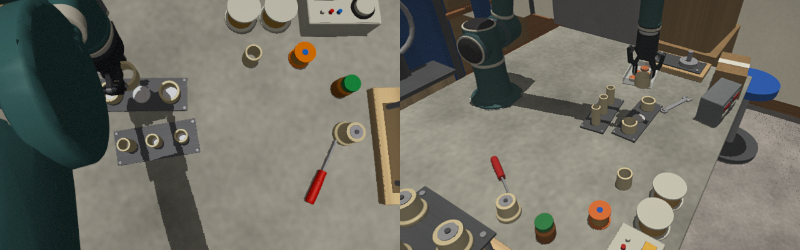

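The wide sleeve is held upright above the middle of the wide row, and the narrow row is full. Now I'll lower it.

Scaled: 0.05 m is 0.8, 0.03 m is 0.48.

drive_effector([
  {"finger_gap": 0,"pos": [0,0.032,0]},
  {"finger_gap": 0,"pos": [0,0,0.8]},
  {"finger_gap": 0,"pos": [0,0,0.8]},
  {"finger_gap": 0,"pos": [0,0,0.48]},
  {"finger_gap": 0,"pos": [0,0,0.272]},
  {"finger_gap": 0},
  {"finger_gap": 0},
  {"finger_gap": 0},
])

```text
t: 16.0
tcp_pos: [0.6184, 0.1832, 0.0352]
ee_rot: [0.001, 0.677, 0.736, 0.001]
ft_force: [0.0, 0.7, -0.6]
width: 0.662
grasp_force: 63.9
```

```bash
python3 -c "
from h import *
delta((.6157,.1818,.020),5)"
```

```text
t 16.0 tcp [0.6184 0.1832 0.0352] ang 4.8 d [-0.0012 -0.0029  0.0152] rot [ 0.004 -0.001 -0.003] j [0.25 0.36 1.82 0.   0.95 0.17] w 0.662 F [ 0.   0.7 -0.6] 63.9
```

Scaled: 0.008 m is 0.128, 0.005 m is 0.08.

drive_effector([
  {"finger_gap": 0,"pos": [-0.0192,-0.0464,0.128]},
  {"finger_gap": 0,"pos": [0,0,0.08]},
  {"finger_gap": 0,"pos": [0,0,0.032]},
  {"finger_gap": 0},
  {"finger_gap": 0},
])

```text
t: 16.62
tcp_pos: [0.6135, 0.1813, 0.02]
ee_rot: [-0.0, 0.677, 0.736, -0.0]
ft_force: [-6.1, -2.1, 12.9]
width: 0.659
grasp_force: 65.5
```

```bash
python3 -c "
from h import *
delta((.6157,.1818,.020),5)"
```

```text
t 16.62 tcp [0.6135 0.1813 0.02  ] ang 4.8 d [0.0003 0.0022 0.    ] rot [-0.001  0.    -0.003] j [ 0.25  0.38  1.84 -0.    0.93  0.16] w 0.659 F [-6.1 -2.1 12.9] 65.5
```

Contact with the plate, and it is 2 mm off centre, which is fine. I'll release and retreat.

Scaled: -0.06 m is -0.96, -0.05 m is -0.8.

drive_effector([
  {"finger_gap": 0.8},
  {"finger_gap": 0.95},
  {"finger_gap": 0.95},
  {"finger_gap": 0.95},
  {"finger_gap": 0.95,"pos": [0,0,-0.24]},
  {"finger_gap": 0.95,"pos": [0,0,-0.48]},
  {"finger_gap": 0.95,"pos": [0,0,-0.8]},
  {"finger_gap": 0.95,"pos": [0,0,-0.8]},
  {"finger_gap": 0.95,"pos": [-0.96,0,0]},
  {"finger_gap": 0.95,"pos": [-0.96,0,0]},
  {"finger_gap": 0.95},
  {"finger_gap": 0.95},
])

```text
t: 18.12
tcp_pos: [0.6242, 0.0619, 0.1639]
ee_rot: [0.0, 0.677, 0.736, 0.001]
ft_force: [0.4, 1.0, -0.1]
width: 0.948
grasp_force: 0.0
```

```bash
python3 - <<'E'
from h import *
w=manip.camera_model("wrist");b=manip.grab_frame("wrist");a=manip.grab_frame("scene");cv2.imwrite("pics/f5.png",np.vstack([cv2.resize(b,(640,400)),cv2.resize(a[130:230,270:430],(640,400))[:200]])[:,:,::-1])
import json;json.dump({k:np.array(v).tolist() for k,v in w.items()},open("w5.json","w"))
delta((.6157,.1818,.020),5)
E
```

```text
t 18.23 tcp [0.624  0.063  0.1634] ang 4.9 d [0.119  0.0017 0.1435] rot [ 0.    -0.    -0.002] j [ 0.06  0.21  1.76  0.    1.17 -0.02] w 0.946 F [-0.2  1.3 -0.6] 0.0
```

View pics/f5.png

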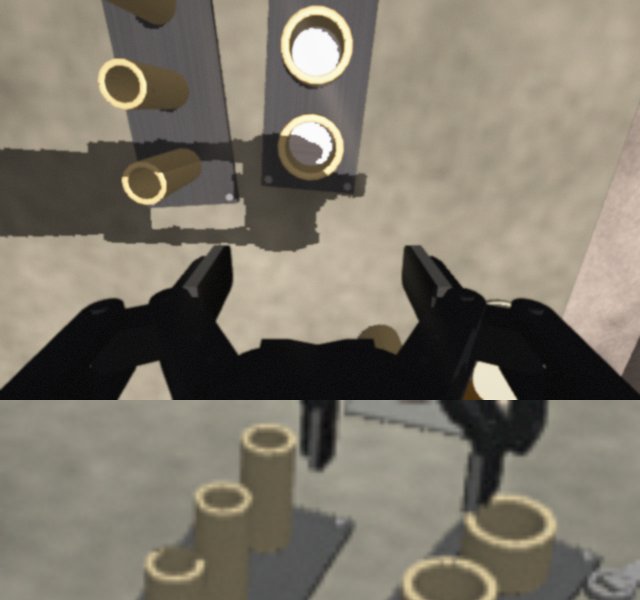

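The wide sleeve stands flat on its mark, with its rim centred at wrist pixel (316.5,45). All the narrow sleeves are upright.

```bash
python3 - <<'E'
from h import *
import json
x=atz(ray(json.load(open("w5.json")),(316.5,45)),.048);print(x)
if np.hypot(x[0]-.6157,x[1]-.1818)<.009: print(manip.hand_in())
E
```

```text
[0.61380119 0.18111976 0.048     ]
the job is handed in; nothing more can be done
None
```

I separated the two sleeves and stood each on its bare mark, the narrow one about 1 mm and the wide one about 2 mm from centre by my own camera measurements; the job is handed in at about 18 s, and no verdict was shown.

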